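# Load the staining tray and raise its splash screen

## Robot

A 7-joint arm with a two-finger parallel gripper is mounted at the origin on the work surface. World frame = base frame: x ahead of the robot, y to its left, z up, the work surface at z = 0. Lengths are in mm, angles in degrees, forces in N, time in s.
With the tool pointing down it reaches from about 350 to 900 mm from the base axis. Payload 7.2 kg.
Tool frame: the origin (TCP) lies between the finger pads; the fingertips stand 17 mm ahead of it and the grasp point (between the pads) lies 2 mm behind it; z points along the fingers, y is the line along which they close (so a half turn about z gives the same grasp; the last joint's range is limited). The gripper opens to 88 mm and grips with 3 to 60 N. Pads are 20 mm wide; open, the fingers measure 115 mm over their backs; the gripper's body (75 mm by 178 mm) begins 61 mm behind the grasp point.
Start: joints at [-77.189, 23.554, -0.728, 91.456, 0.321, 64.991, -4.71], TCP at [179.807, 598.58, 239.653] pointing down, gripper open.
Joint ranges: [-169.25, 169.25], [-16.82, 113.86], [-84.01, 82.57], [7.8, 145.47], [-59.2, 239.2], [7.22, 106.19], [-163.78, 163.78]. Speed limits (degrees/s): [136.94, 136.94, 172.46, 172.46, 180, 180, 180].

## Interface

Orientations are given as a 3x3 rotation matrix whose columns are the frame's x, y, z axes.
In Python, from rig import env gives the robot as it stands. The module is installed in compiled form; this text tells all that it offers.
- The arm moves only by the tool move_arm, never from a script. Its arguments are lists of equal length, an entry for each row: "rot": the turn, a rotation vector about the tool's x, y, z as a fraction of full scale, a list of three; "linear": the shift along the tool's x, y, z as a fraction of full scale, a list of three; "jaw": the opening, from 0 (shut) to 1 (fully open). A call has 1 to 12 rows; each row shifts and turns the commanded pose from where the row before left it, along the tool's axes as they then stand; what a row does not reach is not made up. Full scale, the value 1, is 20 mm for a shift and 0.12 rad for a turn. A row lasts 1/12 s, in which the tool goes at most 41.7 mm and 7.16 degrees, less where a joint would pass 70% of its speed; a pose out of reach is approached as far as the arm can. A call with a number of a shift or a turn outside -1 to 1 is refused whole. A call with a gripper value outside its range is refused whole. The fingers move at their own pace and stop on an object; the grip force is fixed at half the most. Time passes only in rows, so rows that do not move let the fingers close. It gives the time, the measured TCP pose, the force, the opening and the grip force at its end, in the units of the state.
- env.sense(): the state, without advancing time (a new reading comes with each control period).
- env.camera(name): name is "side" or "top"; returns a dict with "pixels" (400x640x3 uint8, red, green, blue), "range_z" (400x640 float32, mm along the optical axis (not along the pixel's ray), 0 where there is no reading), "camera_matrix" (3x3 intrinsics, pixels), "rvec" (rotation vector, rad) and "tvec" (3), from world to camera coordinates, as OpenCV has them. Camera axes: x right, y down, z forward; pixel columns grow to the right and rows downward; lengths in mm; the calibration is good to about 2 mm. A picture is of the moment at which its call begins.
- env.hand_in(): hands the job in; it is judged then, once.
The state is a dict: "time_s": time; "joints": joint angles; "joint_velocities": joint speeds; "tau": joint torques, N m; "tcp_pos": TCP position; "eef_rot": TCP orientation; "contact_force": force on the tool from outside, world axes, zero at the start; "wrist_torque": the same for the moment, N m; "opening": opening from 0.0 (shut) to 1.0 (fully open); "gripper_force": force on a finger pad.
Only numpy, scipy, OpenCV 4.12 (cv2) and the standard library are available. Lean on these libraries where they do the work, as an engineer would, in place of code of your own. Each camera call takes 0.05 s, during which the arm holds its last target. There are 200 camera calls.

## Task

Lay the two-slide carrier across both rods of the brown staining tray, square to the rods and about in the middle of the tray, keeping its slides facing up and nearly level all the way. Fold the tray's hinged grey splash screen up until it stands upright, and leave it standing there by itself. Leave the wash bottle, the jar and the beaker where they are.

Things in the scene. Friction and masses are not known exactly. Their poses are not given: they have to be found in the camera images.
- tray: Fixed open dark-brown plastic staining tray, 240 (its x) by 180 (its y) by 60 mm high; origin at the centre of its underside, z up. Two steel rods, 8 mm thick and 270 mm long, lie parallel to the tray's x axis at its y = -45 and +45 mm, resting on the end rims; their tops are 68 mm above the bench (8 mm above the rim).
- carrier: Loose white plastic slide carrier, about 0.16 kg: plate 80 (its x) by 130 (its y) by 6 mm with two glass slides on top and a bail handle; origin at the centre of its underside, z up. On the tray its long y axis goes across the rods, either way round. The bail bar runs along y: 12 mm wide, 96 long, underside 32 and top 44 mm above the carrier's underside, on posts at y = -44 and +44.
- carrier_grip (a point): Middle of the carrier's bail bar, 38 mm above the carrier's underside; axes as the carrier's.
- screen (a joint): Angle of the splash screen in rad: 0 = lying flat outwards, away from the tray (the tray's +y side); 1.571 = upright; more = leaning in over the tray. Range 0 to 2.6. Its hinge is stiff: the screen stays where it is left and takes 2 to 4 N at its free edge to move.
- screen_hinge (a point): Middle of the screen's hinge line, at the tray's x = 0, y = +102, z = 60 mm; axes as the tray's; the hinge line runs along the tray's x axis.
- screen_edge (a point): Middle of the splash screen's free edge. The screen is a plain grey plastic panel, 210 mm long along the hinge, 112 mm from the hinge to the free edge, 6 mm thick, with a rim 10 mm thick and 10 mm deep along the free edge. Its y axis points from the hinge to the free edge, z is normal to the panel (up when lying flat outwards).
- wash_bottle: Bystander: loose white wash bottle, 64 mm across, 170 mm high; origin under its centre.
- jar: Bystander: loose glass jar with a dark cap, 72 mm across, 85 mm high; origin under its centre.
- beaker: Bystander: loose white cup-shaped beaker, 72 mm across, 90 mm high; origin under its centre.

How it is judged (in metres and radians):
At the end, for the whole second after the job is handed in: Screen still, within 0.15 rad of upright (1.571). Carrier at rest on both rods, slides up: tilt under 0.08 rad, underside 63 to 73 mm above the tray's, centre within 50 mm (along rods) and 20 mm (across) of the tray's centre, long axis within 0.26 rad of square to the rods (value of joint screen between 1.421 and 1.721 rad and velocity of joint screen between -0.05 and 0.05 rad/s and z of carrier in the frame of tray between 0.063 and 0.073 m and x of carrier in the frame of tray between -0.05 and 0.05 m and y of carrier in the frame of tray between -0.02 and 0.02 m and angle between the y axis of carrier and the y axis of tray, either way round below 0.26 rad and angle between carrier's own z axis and vertical below 0.08 rad and linear speed of carrier below 0.02 m/s); the robot touches nothing.
It fails at once if the carrier is tipped by more than 0.5 rad (the slides would slip off) (angle between carrier's own z axis and vertical above 0.5 rad).
It fails at once if the wash bottle, jar or beaker is moved by more than 30 mm (distance of any of wash_bottle, jar, beaker from where it was at the start of the episode above 0.03 m).
It also fails if it takes over 58 s, if anything falls off the work surface, if the arm or the gripper's body presses on something with over 40 N, if the wrist force passes 120 N, or if a joint passes its speed limit or range.

## Working session

There is one attempt and no reset: what is moved stays moved. The work goes in short steps, Python scripts to look and compute and a tool call to move; the robot and the scene stay as the last step left them, time stands still between calls to the robot, and variables do not carry over. Pictures are saved under pics/ and viewed, at most 10 in all, crops included, and the job is handed in when it is done.

Besides the shell and the picture viewer there is one more tool, called after "Request:" as name(argument=value, ...), one argument or row to a line, values as JSON. move_arm: Moves the arm, as the interface text tells. Its arguments: {"type":"object","properties":{"rot":{"type":"array","items":{"type":"array","items":{"type":"number","minimum":-1,"maximum":1}}},"linear":{"type":"array","items":{"type":"array","items":{"type":"number","minimum":-1,"maximum":1}}},"jaw":{"type":"array","items":{"type":"number"}}},"required":["rot","linear","jaw"]}

```bash
mkdir -p pics
cat > h.py <<'E'
import numpy as np, cv2
from rig import env
def cam(n):
    c=env.camera(n); R=cv2.Rodrigues(np.array(c['rvec'],float))[0]; K=np.array(c['camera_matrix']); t=np.array(c['tvec'],float).ravel()
    z=c['range_z']; v,u=np.mgrid[0:400,0:640]
    p=np.stack([(u-K[0,2])/K[0,0]*z,(v-K[1,2])/K[1,1]*z,z],-1)
    W=(p-t)@R; W[z==0]=np.nan
    return c['pixels'],W
def save(n,f):
    p,W=cam(n); cv2.imwrite('pics/'+f,cv2.cvtColor(p,cv2.COLOR_RGB2BGR)); np.savez('pics/'+f[:-4]+'.npz',p=p,W=W); return p,W
E
python3 - <<'E'
from h import *
save('top','t1.png');save('side','s1.png')
s=env.sense();print(s['time_s'],s['tcp_pos'],s['eef_rot'],s['contact_force'],s['opening'])
E
```

```text
0.1 [179.69836024 598.18757666 238.91235755] [[-9.57744270e-01  2.87620959e-01 -3.10695151e-04]
 [ 2.87621112e-01  9.57743306e-01 -1.36201987e-03]
 [-9.41792602e-05 -1.39382921e-03 -9.99999024e-01]] [ 0.51397361 -0.01857934 -0.68437099] 1.0015189691974673
```

View pics/t1.png

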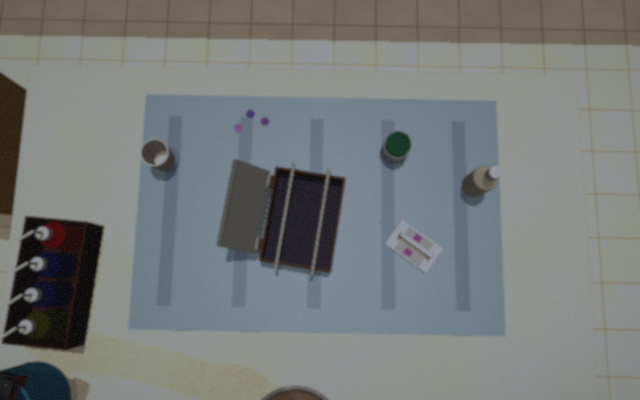

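View pics/s1.png

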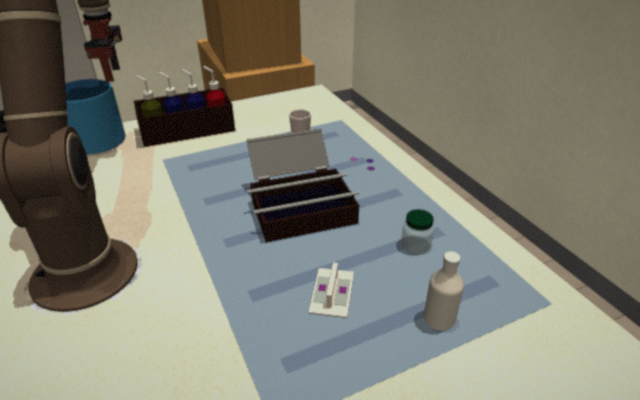

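The top view shows the tray at about (305,220), with the screen to its left (+y) at about (245,207). The carrier is at (414,247), the jar at (397,147), the bottle at (480,182) and the beaker at (157,153). In the side view the screen looks partly raised, so I'll measure it.

```bash
cat > m.py <<'E'
from h import *
def rect(P):
    r=cv2.minAreaRect(P[:,:2].astype(np.float32)); return [np.round(x,1) for x in r], np.round(cv2.boxPoints(r),0).tolist()
E
python3 - <<'E'
from m import *
d=np.load('pics/t1.npz');p,W=d['p'],d['W']
def reg(u0,u1,v0,v1,z0,z1):
    Q=W[v0:v1,u0:u1].reshape(-1,3); return Q[(Q[:,2]>z0)&(Q[:,2]<z1)]
for n,a in dict(bench=(340,380,290,310,-50,50),carr_all=(380,450,215,280,4,60),carr_bar=(380,450,215,280,36,60),rods=(255,350,155,285,64,80),tray=(258,350,155,285,40,80),screen=(210,262,155,260,20,200),jar=(375,420,125,170,60,120),bottle=(450,510,155,210,30,200),beaker=(135,185,130,180,60,120)).items():
    Q=reg(*a); print(n,len(Q),np.round(np.median(Q,0),1),np.round([Q[:,2].min(),Q[:,2].max()],1),*rect(Q))
Q=reg(210,262,155,260,20,200)
c=Q.mean(0);print(np.linalg.svd(Q-c)[2] if len(Q)<6000 else 0)
# line fits of each rod
Q=reg(255,350,155,285,65,80)
for (u,v) in [(225,205),(235,205),(245,205),(255,205),(266,205),(262,180),(290,200),(283,230),(325,200),(318,230),(293,170),(279,268),(327,175),(313,272)]: print(u,v,np.round(W[v,u],1))
s=np.load('pics/s1.npz')['W']
for (u,v) in [(250,140),(325,133),(290,140),(290,150),(290,160),(290,170),(290,180),(335,290),(335,268),(330,300)]: print('s',u,v,np.round(s[v,u],1))
E
```

```text
bench 796 [ 332.6 -156.3    1.1] [-7.4  9.6] [array([ 332.4, -157.4]), array([ 48. , 100.1]), np.float64(1.0)] [[308.0, -108.0], [309.0, -208.0], [357.0, -207.0], [356.0, -107.0]]
carr_all 1795 [ 470.3 -294.4    7.1] [ 4.  51.8] [array([ 468.6, -298.7]), array([179.8, 166.5]), np.float64(90.0)] [[385.0, -389.0], [552.0, -389.0], [552.0, -209.0], [385.0, -209.0]]
carr_bar 201 [ 471.  -296.1   44.3] [36.  51.8] [array([ 471.5, -295.9]), array([95.3, 13.5]), np.float64(55.9)] [[439.0, -332.0], [450.0, -339.0], [504.0, -260.0], [493.0, -253.0]]
rods 1211 [548.9  45.4  68.2] [64.  79.9] [array([533.1,   6.3]), array([211.3, 269.5]), np.float64(82.2)] [[385.0, -80.0], [652.0, -117.0], [681.0, 93.0], [414.0, 129.0]]
tray 2147 [555.6  33.8  64.1] [40.1 79.9] [array([534.4,   6.3]), array([212.1, 271.1]), np.float64(81.8)] [[385.0, -79.0], [653.0, -118.0], [684.0, 92.0], [415.0, 131.0]]
screen 3226 [540.6 133.9 107.9] [ 54.4 148.2] [array([543. , 140.7]), array([233.4,  95.1]), np.float64(1.4)] [[425.0, 185.0], [428.0, 90.0], [661.0, 96.0], [658.0, 191.0]]
jar 558 [ 718.7 -243.6   84.7] [60. 
[... 624 characters left out ...]
.4 171.2 139. ]
235 205 [552.  151.2 117.7]
245 205 [554.5 129.2 104.5]
255 205 [558.7 108.2  78.9]
266 205 [5.709e+02 8.880e+01 2.000e-01]
262 180 [622.8  93.7  73.4]
290 200 [583.7  25.8  10.7]
283 230 [499.5  38.2  66.8]
325 200 [576.4 -64.1  67.2]
318 230 [501.4 -48.1  64.6]
293 170 [650.4  17.3  70.8]
279 268 [408.   49.6   3.6]
327 175 [640.1 -68.2  66.7]
313 272 [398.4 -37.7  64.2]
s 250 140 [463.7 176.2 137.7]
s 325 133 [776.9 358.3  -1. ]
s 290 140 [567.2 147.  127.1]
s 290 150 [559.6 131.2 105.8]
s 290 160 [552.2 115.9  84.4]
s 290 170 [542.6  94.7  66.9]
s 290 180 [534.7  78.1  46.7]
s 335 290 [ 479.5 -298.3    4.7]
s 335 268 [ 492.1 -272.6   41.7]
s 330 300 [ 448.1 -336.9   26.7]
```

Run:
```python
from m import *
d=np.load('pics/t1.npz');p,W=d['p'],d['W']
# steel rods: bright-coloured pixels in region with z>50
g=p.astype(int).mean(-1);print('grey rod',p[230,283],p[230,318],p[220,300],'rim',p[270,300])
Q=[];Z=np.zeros((400,640),bool);Z[160:282,272:345]=1
m=Z&(g>75)&(W[...,2]>55)&(W[...,2]<82)
P=W[m];yaw=np.radians(-8.5)
for it in range(4):
    ax=np.array([np.cos(yaw),np.sin(yaw)]);n=np.array([-ax[1],ax[0]])
    s=P[:,:2]@n; c=P[:,:2].mean(0); 
    gA=P[s>np.median(s)] if it==0 else None
    mid=(np.percentile(s,5)+np.percentile(s,95))/2
    ys=[];fs=[]
    for G in (P[s>mid+30],P[s<mid-30]):
        vx,vy,x0,y0=cv2.fitLine(G[:,:2].astype(np.float32),cv2.DIST_HUBER,0,.01,.01).ravel(); 
        if vx<0: vx,vy=-vx,-vy
        t=G[:,:2]@ax
        ys.append(np.degrees(np.arctan2(vy,vx)));fs.append((len(G),np.round([x0,y0],1),np.percentile(t,[1,99]).round(),np.array([x0,y0])@n))
    yaw=np.radians(np.mean(ys))
print(ys,fs)
T=np.mean([np.mean(f[2]) for f in fs]);S=np.mean([f[3] for f in fs]);print('centre',T*ax+S*n,'sep',fs[0][3]-fs[1][3], 'z',np.median(P[:,2]))
Q=W[215:280,380:450].reshape(-1,3);Q=Q[(Q[:,2]>36)&(Q[:,2]<60)]
vx,vy,x0,y0=cv2.fitLine(Q[:,:2].astype(np.float32),cv2.DIST_HUBER,0,.01,.01).ravel();print('bar',np.degrees(np.arctan2(vy,vx)),x0,y0,(Q[:,:2].min(0)+Q[:,:2].max(0))/2)
# screen in tray frame
R=np.array([ax,n]);C=T*ax+S*n
Q=W[155:260,210:262].reshape(-1,3);Q=Q[(Q[:,2]>72)&(Q[:,2]<160)]
q=(Q[:,:2]-C)@R.T; k=(abs(q[:,0])<95)&(q[:,1]>95); pp=np.polyfit(q[k,1],Q[k,2],1);print('screen',np.arctan(pp[0]),np.polyval(pp,102),q[k].min(0),q[k].max(0),q[:,0].min(),q[:,0].max())
```

```text
grey rod [86 85 81] [107 105 103] [37 34 44] rim [79 89 94]
[np.float32(-8.093529), np.float32(-7.8198867)] [(344, array([537.8,  35.3], dtype=float32), array([395., 660.]), np.float32(109.40533)), (120, array([513.2, -96.2], dtype=float32), array([409., 647.]), np.float32(-24.241669))]
centre [528.56370895 -30.8818052 ] sep 133.647 z 66.92295475384522
bar 54.85956 471.53796 -295.54745 [ 472.03443332 -295.26062621]
screen 0.7867909678025053 43.43747665842325 [-94.9307923  126.83620768] [ 94.86079507 205.80246145] -104.55986226882122 106.04569121036421
```

Run:
```python
from m import *
d=np.load('pics/t1.npz');p,W=d['p'],d['W']
g=p.astype(int).mean(-1)
Z=np.zeros((400,640),bool);Z[160:282,265:345]=1
m=Z&(W[...,2]>55)&(W[...,2]<85)
P=W[m][:,:2]
for yd in (-7,-7.5,-8,-8.5,-9):
    a=np.radians(yd);ax=np.array([np.cos(a),np.sin(a)]);n=np.array([-ax[1],ax[0]])
    t=P@ax;s=P@n;h,e=np.histogram(s[(t>430)&(t<630)],np.arange(-50,170,4));print(yd,h)
a=np.radians(-8)
r=[]
for y0 in (109,19):
  for it in range(5):
    ax=np.array([np.cos(a),np.sin(a)]);n=np.array([-ax[1],ax[0]]);t=P@ax;s=P@n
    k=(abs(s-y0)<9)&(t>425)&(t<635);y0=np.median(s[k])
  f=np.polyfit(t[k],s[k],1);o=P[abs(s-y0)<7]@ax
  print(y0,k.sum(),np.degrees(np.arctan(f[0]))-8,np.percentile(o,[.5,99.5]));r.append((y0,o.min(),o.max()))
S=(r[0][0]+r[1][0])/2;T=np.mean([x[1:] for x in r]);print(T,S,T*ax+S*n)
```

```text
-7 [  0   0   0  28 120  46   0   0   0   0   0   0   0  14 105 116  23   0
   0   0   0   0   0   0   0   0   0   0   0   0   0   0   0   0   0   0
  63 127  67   0   0   0   0   0   0   0  10  84  78  20  21  42  29  12]
-7.5 [  0   0   0   0  10 121  63   0   0   0   0   0   0   0   0 102 125  31
   0   0   0   0   0   0   0   0   0   0   0   0   0   0   0   0   0   0
   0  38 134  84   0   0   0   0   0   0   0   0  74  91  22  19  37  37]
-8 [  0   0   0   0   0   0 110  84   0   0   0   0   0   0   0   0  79 132
  47   0   0   0   0   0   0   0   0   0   0   0   0   0   0   0   0   0
   0   0  19 137 100   0   0   0   0   0   0   0   0  53  99  28  22  28]
-8.5 [  0   0   0   0   0   0   0  91 103   0   0   0   0   0   0   0   0  57
 132  69   0   0   0   0   0   0   0   0   0   0   0   0   0   0   0   0
   0   0   0   3 129 121   4   0   0   0   0   0   0   0  35  98  42  19]
-9 [  0   0   0   0   0   0   0   0  73 112   9   0   0   0   0   0   0   0
  41 129  89   0   0   0   0   0   0   0   0   0   0   0   0   0   0   0
   0   0   0   0   2 107 123  24   0   0   0   0   0   0   0  18  99  54]
109.18708864829209 268 -8.206382887384036 [394.59842989 660.82268149]
19.515419273323683 269 -8.233538396448767 [394.4547302  661.58107416]
528.0374942661713 64.35125396080788 [531.85463323  -9.76362352]
```

Tray centre is about (532,-10) with yaw -8.2°. The bail bar is at (471.5,-295.5,38), directed at 55°. The screen is at about 0.79 rad. I'll swing around the base towards the carrier.

Request:
move_arm(
  rot=[
    [0, 0, 0.28],
    [0, 0, 0.28],
    [0, 0, 0.28],
    [0, 0, 0.28],
    [0, 0, 0.28],
    [0, 0, 0.28],
    [0, 0, 0.28],
    [0, 0, 0.28],
    [0, 0, 0.28],
    [0, 0, 0.28],
    [0, 0, 0.28],
    [0, 0, 0.28],
  ],
  linear=[
    [-1, -0.06, 0],
    [-1, -0.06, 0],
    [-1, -0.06, 0],
    [-1, -0.06, 0],
    [-1, -0.06, 0],
    [-1, -0.06, 0],
    [-1, -0.06, 0],
    [-1, -0.06, 0],
    [-1, -0.06, 0],
    [-1, -0.06, 0],
    [-1, -0.06, 0],
    [-1, -0.06, 0],
  ],
  jaw=[1, 1, 1, 1, 1, 1, 1, 1, 1, 1, 1, 1],
)

```text
time_s: 1.1
tcp_pos: [386.6, 475.2, 239.6]
eef_rot: [[-0.766, 0.643, 0.0], [0.643, 0.766, 0.0], [0.0, 0.0, -1.0]]
contact_force: [-0.1, -0.2, -0.2]
opening: 0.996
gripper_force: 0.0
```

Request:
move_arm(
  rot=[
    [0, 0, 0.28],
    [0, 0, 0.28],
    [0, 0, 0.28],
    [0, 0, 0.28],
    [0, 0, 0.28],
    [0, 0, 0.28],
    [0, 0, 0.28],
    [0, 0, 0.28],
    [0, 0, 0.28],
    [0, 0, 0.28],
    [0, 0, 0.28],
    [0, 0, 0.28],
  ],
  linear=[
    [-1, -0.06, 0],
    [-1, -0.06, 0],
    [-1, -0.06, 0],
    [-1, -0.06, 0],
    [-1, -0.06, 0],
    [-1, -0.06, 0],
    [-1, -0.06, 0],
    [-1, -0.06, 0],
    [-1, -0.06, 0],
    [-1, -0.06, 0],
    [-1, -0.06, 0],
    [-1, -0.06, 0],
  ],
  jaw=[1, 1, 1, 1, 1, 1, 1, 1, 1, 1, 1, 1],
)

```text
time_s: 2.1
tcp_pos: [526.8, 281.9, 239.6]
eef_rot: [[-0.452, 0.892, 0.0], [0.892, 0.452, 0.0], [0.0, 0.0, -1.0]]
contact_force: [1.1, 1.2, 0.5]
opening: 1.005
gripper_force: 0.0
```

Request:
move_arm(
  rot=[
    [0, 0, 0.28],
    [0, 0, 0.28],
    [0, 0, 0.28],
    [0, 0, 0.28],
    [0, 0, 0.28],
    [0, 0, 0.28],
    [0, 0, 0.28],
    [0, 0, 0.28],
    [0, 0, 0.28],
    [0, 0, 0.28],
    [0, 0, 0.28],
    [0, 0, 0.28],
  ],
  linear=[
    [-1, -0.06, 0],
    [-1, -0.06, 0],
    [-1, -0.06, 0],
    [-1, -0.06, 0],
    [-1, -0.06, 0],
    [-1, -0.06, 0],
    [-1, -0.06, 0],
    [-1, -0.06, 0],
    [-1, -0.06, 0],
    [-1, -0.06, 0],
    [-1, -0.06, 0],
    [-1, -0.06, 0],
  ],
  jaw=[1, 1, 1, 1, 1, 1, 1, 1, 1, 1, 1, 1],
)

```text
time_s: 3.1
tcp_pos: [580.0, 49.1, 239.6]
eef_rot: [[-0.066, 0.998, 0.0], [0.998, 0.066, 0.0], [0.0, 0.0, -1.0]]
contact_force: [0.0, -0.1, 0.6]
opening: 0.999
gripper_force: 0.0
```

Request:
move_arm(
  rot=[
    [0, 0, 0.28],
    [0, 0, 0.28],
    [0, 0, 0.28],
    [0, 0, 0.28],
    [0, 0, 0.28],
    [0, 0, 0.28],
    [0, 0, 0.28],
    [0, 0, 0.28],
    [0, 0, 0.28],
    [0, 0, 0.28],
    [0, 0, 0.28],
    [0, 0, 0.28],
  ],
  linear=[
    [-1, -0.06, 0],
    [-1, -0.06, 0],
    [-1, -0.06, 0],
    [-1, -0.06, 0],
    [-1, -0.06, 0],
    [-1, -0.06, 0],
    [-1, -0.06, 0],
    [-1, -0.06, 0],
    [-1, -0.06, 0],
    [-1, -0.06, 0],
    [-1, -0.06, 0],
    [-1, -0.06, 0],
  ],
  jaw=[1, 1, 1, 1, 1, 1, 1, 1, 1, 1, 1, 1],
)

```text
time_s: 4.1
tcp_pos: [537.5, -186.0, 239.6]
eef_rot: [[0.331, 0.944, 0.0], [0.944, -0.331, 0.0], [0.0, 0.0, -1.0]]
contact_force: [0.1, -0.1, 0.0]
opening: 1.0
gripper_force: 0.0
```

```bash
cat > g.py <<'E'
import sys
from h import *
from scipy.spatial.transform import Rotation as Ro
def go(x,y,z,a):
    s=env.sense();R=np.array(s['eef_rot']);p=np.array(s['tcp_pos']);a=np.radians(a)
    Y=np.array([np.cos(a),np.sin(a),0]);Z=np.array([0,0,-1.]);T=np.c_[np.cross(Y,Z),Y,Z]
    print('t',round(s['time_s'],2),'p',p.round(1),'yaw',np.degrees(np.arctan2(R[1,1],R[0,1])).round(1),'F',np.round(s['contact_force'],1),'open',round(s['opening'],3),'gf',np.round(s['gripper_force'],1),
     '\nlin units',(R.T@(np.array([x,y,z])-p)/20).round(2),'rot units',(Ro.from_matrix(R.T@T).as_rotvec()/.12).round(2))
if __name__=='__main__': go(*map(float,sys.argv[1:]))
E
python3 g.py 471.5 -295.5 120 -34.7
```

```text
t 4.1 p [ 537.5 -186.   239.6] yaw -19.3 F [ 0.1 -0.1  0. ] open 1.0 gf 0.0 
lin units [-6.26 -1.3   5.98] rot units [ 0.   -0.    2.24]
```

Request:
move_arm(
  rot=[
    [0, 0, 0],
    [0, 0, 0],
    [0, 0, 0],
    [0, 0, 0],
    [0, 0, 0],
    [0, 0, 0],
    [0, 0, 0],
    [0, 0, 0.75],
    [0, 0, 0.75],
    [0, 0, 0.75],
    [0, 0, 0],
    [0, 0, 0],
  ],
  linear=[
    [-0.9, -0.18, 0.85],
    [-0.9, -0.18, 0.85],
    [-0.9, -0.18, 0.85],
    [-0.9, -0.18, 0.85],
    [-0.9, -0.18, 0.85],
    [-0.9, -0.18, 0.85],
    [-0.9, -0.18, 0.85],
    [0, 0, 0],
    [0, 0, 0],
    [0, 0, 0],
    [0, 0, 0],
    [0, 0, 0],
  ],
  jaw=[1, 1, 1, 1, 1, 1, 1, 0.7, 0.7, 0.7, 0.6, 0.6],
)

```text
time_s: 5.1
tcp_pos: [472.8, -295.4, 120.6]
eef_rot: [[0.566, 0.824, -0.0], [0.824, -0.566, -0.0], [-0.0, -0.0, -1.0]]
contact_force: [-0.2, 0.4, 0.1]
opening: 0.663
gripper_force: 0.0
```

```bash
python3 g.py 471.5 -295.5 36 -34.7
python3 - <<'E'
from h import *
p,W=save('side','s2.png'); cv2.imwrite('pics/s2c.png',cv2.resize(cv2.cvtColor(p[150:350,220:480],cv2.COLOR_RGB2BGR),None,fx=2.5,fy=2.5))
E
```

```text
t 5.1 p [ 472.8 -295.4  120.6] yaw -34.5 F [-0.2  0.4  0.1] open 0.663 gf 0.0 
lin units [-0.04 -0.05  4.23] rot units [-0.    0.    0.03]
```

View pics/s2c.png

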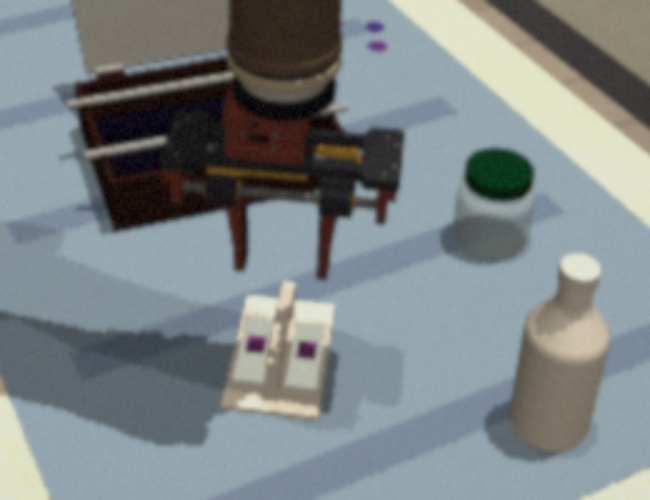

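The crop shows the open fingers straddling the bail bar, which is at about crop (285,310). I'll descend and close.

Request:
move_arm(
  rot=[
    [0, 0, 0],
    [0, 0, 0],
    [0, 0, 0],
    [0, 0, 0],
    [0, 0, 0],
    [0, 0, 0],
    [0, 0, 0],
    [0, 0, 0],
    [0, 0, 0],
    [0, 0, 0],
    [0, 0, 0],
    [0, 0, 0],
  ],
  linear=[
    [-0.04, -0.05, 0.8],
    [0, 0, 0.8],
    [0, 0, 0.8],
    [0, 0, 0.8],
    [0, 0, 0.5],
    [0, 0, 0.4],
    [0, 0, 0.13],
    [0, 0, 0],
    [0, 0, 0],
    [0, 0, 0],
    [0, 0, 0],
    [0, 0, 0],
  ],
  jaw=[0.6, 0.6, 0.6, 0.6, 0.6, 0.6, 0.6, 0.5, 0.4, 0.3, 0.2, 0],
)

```text
time_s: 6.15
tcp_pos: [472.2, -295.1, 36.6]
eef_rot: [[0.568, 0.823, 0.001], [0.823, -0.568, -0.0], [0.0, 0.001, -1.0]]
contact_force: [-0.8, -0.2, 0.3]
opening: 0.263
gripper_force: 0.0
```

Request:
move_arm(
  rot=[
    [0, 0, 0],
    [0, 0, 0],
    [0, 0, 0],
    [0, 0, 0],
    [0, 0, 0],
    [0, 0, 0],
  ],
  linear=[
    [0, 0, 0],
    [0, 0, 0],
    [0, 0, 0],
    [0, 0, 0],
    [0, 0, 0],
    [0, 0, 0],
  ],
  jaw=[0, 0, 0, 0, 0, 0],
)

```text
time_s: 6.65
tcp_pos: [472.1, -295.0, 36.3]
eef_rot: [[0.568, 0.823, 0.0], [0.823, -0.568, 0.0], [0.0, 0.0, -1.0]]
contact_force: [-0.4, 0.6, 6.2]
opening: 0.137
gripper_force: 30.0
```

Request:
move_arm(
  rot=[
    [0, 0, 0],
    [0, 0, 0],
    [0, 0, 0],
    [0, 0, 0],
    [0, 0, 0],
    [0, 0, 0],
    [0, 0, 0],
    [0, 0, 0],
    [0, 0, 0],
    [0, 0, 0],
    [0, 0, 0],
    [0, 0, 0],
  ],
  linear=[
    [0, 0, -0.2],
    [0, 0, -0.5],
    [0, 0, -0.7],
    [0, 0, -0.7],
    [0, 0, -0.7],
    [0, 0, -0.7],
    [0, 0, -0.7],
    [0, 0, -0.7],
    [0, 0, -0.6],
    [0, 0, -0.4],
    [0, 0, -0.2],
    [0, 0, 0],
  ],
  jaw=[0, 0, 0, 0, 0, 0, 0, 0, 0, 0, 0, 0],
)

```text
time_s: 7.65
tcp_pos: [472.2, -295.1, 158.8]
eef_rot: [[0.568, 0.823, 0.001], [0.823, -0.568, -0.0], [0.0, 0.001, -1.0]]
contact_force: [0.8, -0.4, -1.7]
opening: 0.136
gripper_force: 30.0
```

```bash
python3 g.py 532 -10 158 -8.2
```

```text
t 7.65 p [ 472.2 -295.1  158.8] yaw -34.6 F [ 0.8 -0.4 -1.7] open 0.136 gf 30.0 
lin units [13.43 -5.63  0.04] rot units [ 0.01 -0.   -3.84]
```

Request:
move_arm(
  rot=[
    [0, 0, 0],
    [0, 0, 0],
    [0, 0, 0],
    [0, 0, 0],
    [0, 0, 0],
    [0, 0, 0],
    [0, 0, 0],
    [0, 0, 0],
    [0, 0, 0],
    [0, 0, 0],
    [0, 0, 0],
    [0, 0, 0],
  ],
  linear=[
    [0.2, -0.08, 0],
    [0.45, -0.19, 0],
    [0.7, -0.29, 0],
    [0.7, -0.29, 0],
    [0.7, -0.29, 0],
    [0.7, -0.29, 0],
    [0.7, -0.29, 0],
    [0.7, -0.29, 0],
    [0.7, -0.29, 0],
    [0.7, -0.29, 0],
    [0.7, -0.29, 0],
    [0.7, -0.29, 0],
  ],
  jaw=[0, 0, 0, 0, 0, 0, 0, 0, 0, 0, 0, 0],
)

```text
time_s: 8.65
tcp_pos: [506.2, -131.2, 157.3]
eef_rot: [[0.567, 0.824, -0.002], [0.824, -0.567, 0.0], [-0.001, -0.001, -1.0]]
contact_force: [0.3, 0.2, -0.5]
opening: 0.13
gripper_force: 30.0
```

Request:
move_arm(
  rot=[
    [0, 0, 0],
    [0, 0, 0],
    [0, 0, 0],
    [0, 0, 0],
    [0, 0, 0],
    [0, 0, 0],
    [0, 0, 0],
    [0, 0, 0],
    [0, 0, 0],
    [0, 0, 0],
    [0, 0, -0.2],
    [0, 0, -0.4],
  ],
  linear=[
    [0.7, -0.29, 0],
    [0.7, -0.29, 0],
    [0.7, -0.29, 0],
    [0.7, -0.29, 0],
    [0.7, -0.29, 0],
    [0.7, -0.29, 0],
    [0.7, -0.29, 0],
    [0.5, -0.21, 0],
    [0.3, -0.13, 0],
    [0.08, -0.09, 0],
    [0, 0, 0],
    [0, 0, 0],
  ],
  jaw=[0, 0, 0, 0, 0, 0, 0, 0, 0, 0, 0, 0],
)

```text
time_s: 9.65
tcp_pos: [531.4, -10.5, 157.9]
eef_rot: [[0.506, 0.863, -0.0], [0.863, -0.506, -0.001], [-0.001, -0.0, -1.0]]
contact_force: [-1.2, -0.0, -2.4]
opening: 0.133
gripper_force: 30.0
```

Request:
move_arm(
  rot=[
    [0, 0, -0.5],
    [0, 0, -0.5],
    [0, 0, -0.5],
    [0, 0, -0.5],
    [0, 0, -0.5],
    [0, 0, -0.5],
    [0, 0, -0.24],
    [0, 0, 0],
    [0, 0, 0],
  ],
  linear=[
    [0, 0, 0],
    [0, 0, 0],
    [0, 0, 0],
    [0, 0, 0],
    [0, 0, 0],
    [0, 0, 0],
    [0, 0, 0],
    [0, 0, 0],
    [0, 0, 0],
  ],
  jaw=[0, 0, 0, 0, 0, 0, 0, 0, 0],
)

```text
time_s: 10.4
tcp_pos: [531.5, -10.9, 158.1]
eef_rot: [[0.144, 0.99, -0.0], [0.99, -0.144, -0.0], [-0.0, -0.0, -1.0]]
contact_force: [-0.2, -0.2, -1.7]
opening: 0.139
gripper_force: 30.0
```

```bash
python3 g.py 532 -10 104 -8.2
python3 - <<'E'
from h import *
p,W=save('side','s3.png'); cv2.imwrite('pics/s3c.png',cv2.resize(cv2.cvtColor(p[60:260,180:440],cv2.COLOR_RGB2BGR),None,fx=2.5,fy=2.5))
E
```

```text
t 10.4 p [531.5 -10.9 158.1] yaw -8.3 F [-0.2 -0.2 -1.7] open 0.139 gf 30.0 
lin units [0.05 0.02 2.7 ] rot units [-0.    0.   -0.01]
```

View pics/s3c.png

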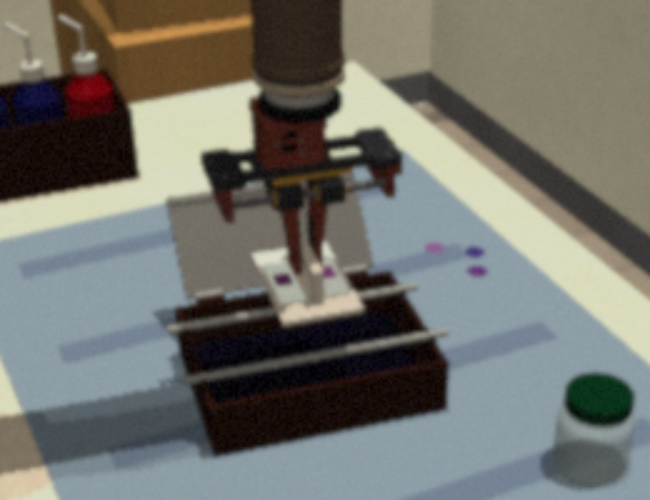

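The crop shows the carrier held level and square above both rods, which are at about crop (290,310) and (320,355). I'll lower it until there is contact.

Request:
move_arm(
  rot=[
    [0, 0, 0],
    [0, 0, 0],
    [0, 0, 0],
    [0, 0, 0],
    [0, 0, 0],
    [0, 0, 0],
    [0, 0, 0],
    [0, 0, 0],
    [0, 0, 0],
    [0, 0, 0],
  ],
  linear=[
    [0.05, 0.02, 0.2],
    [0, 0, 0.45],
    [0, 0, 0.5],
    [0, 0, 0.5],
    [0, 0, 0.4],
    [0, 0, 0.25],
    [0, 0, 0.15],
    [0, 0, 0.1],
    [0, 0, 0.05],
    [0, 0, 0],
  ],
  jaw=[0, 0, 0, 0, 0, 0, 0, 0, 0, 0],
)

```text
time_s: 11.28
tcp_pos: [532.4, -9.1, 106.1]
eef_rot: [[0.143, 0.99, 0.0], [0.99, -0.143, 0.0], [0.0, 0.0, -1.0]]
contact_force: [-0.1, 0.3, -2.2]
opening: 0.132
gripper_force: 30.0
```

Request:
move_arm(
  rot=[
    [0, 0, 0],
    [0, 0, 0],
    [0, 0, 0],
  ],
  linear=[
    [0, 0, 0.04],
    [0, 0, 0.04],
    [0, 0, 0.0],
  ],
  jaw=[0, 0, 0],
)

```text
time_s: 11.53
tcp_pos: [532.3, -9.0, 104.6]
eef_rot: [[0.142, 0.99, 0.0], [0.99, -0.142, 0.0], [0.0, 0.0, -1.0]]
contact_force: [-0.2, 0.4, -1.6]
opening: 0.13
gripper_force: 30.0
```

Request:
move_arm(
  rot=[
    [0, 0, 0],
    [0, 0, 0],
    [0, 0, 0],
  ],
  linear=[
    [0, 0, 0.04],
    [0, 0, 0.04],
    [0, 0, 0.0],
  ],
  jaw=[0, 0, 0],
)

```text
time_s: 11.78
tcp_pos: [532.4, -9.0, 104.2]
eef_rot: [[0.143, 0.99, 0.001], [0.99, -0.143, 0.001], [0.001, 0.0, -1.0]]
contact_force: [-5.7, -0.8, 13.6]
opening: 0.134
gripper_force: 30.0
```

Contact. I'll release, raise clear of the screen, and then move over to its outer side.

Request:
move_arm(
  rot=[
    [0, 0, 0],
    [0, 0, 0],
    [0, 0, 0],
    [0, 0, 0],
    [0, 0, 0],
    [0, 0, 0],
    [0, 0, 0],
    [0, 0, 0],
    [0, 0, 0],
    [0, 0, 0],
    [0, 0, 0],
    [0, 0, 0],
  ],
  linear=[
    [0, 0, 0],
    [0, 0, 0],
    [0, 0, 0],
    [0, 0, 0],
    [0, 0, 0],
    [0, 0, -0.3],
    [0, 0, -0.6],
    [0, 0, -1],
    [0, 0, -1],
    [0, 0, -1],
    [0, 0, -1],
    [0, 0, -1],
  ],
  jaw=[0.2, 0.3, 0.4, 0.5, 0.5, 0.5, 0.5, 0.5, 0.5, 0.5, 0.5, 0.5],
)

```text
time_s: 12.78
tcp_pos: [532.3, -9.3, 223.0]
eef_rot: [[0.143, 0.99, 0.001], [0.99, -0.143, 0.0], [0.0, 0.001, -1.0]]
contact_force: [0.6, 0.5, 0.3]
opening: 0.497
gripper_force: 0.0
```

Run:
```python
from g import *
C=np.array([532,-10]);n=np.array([.1426,.9898])
q=C+215*n;go(q[0],q[1],220,-8.2)
```

```text
t 12.78 p [532.3  -9.3 223. ] yaw -8.2 F [0.6 0.5 0.3] open 0.497 gf 0.0 
lin units [ 1.071e+01 -1.000e-02  1.500e-01] rot units [ 0.01 -0.   -0.  ]
```

Request:
move_arm(
  rot=[
    [0, 0, 0],
    [0, 0, 0],
    [0, 0, 0],
    [0, 0, 0],
    [0, 0, 0],
    [0, 0, 0],
    [0, 0, 0],
    [0, 0, 0],
    [0, 0, 0],
    [0, 0, 0],
    [0, 0, 0],
    [0, 0, 0],
  ],
  linear=[
    [0.5, 0, 0],
    [1, 0, 0],
    [1, 0, 0],
    [1, 0, 0],
    [1, 0, 0],
    [1, 0, 0],
    [1, 0, 0],
    [1, 0, 0],
    [1, 0, 0],
    [1, 0, 0],
    [0.8, 0, 0],
    [0.4, 0, 0],
  ],
  jaw=[0, 0, 0, 0, 0, 0, 0, 0, 0, 0, 0, 0],
)

```text
time_s: 13.78
tcp_pos: [562.4, 205.7, 220.7]
eef_rot: [[0.14, 0.99, -0.0], [0.99, -0.14, 0.001], [0.001, -0.0, -1.0]]
contact_force: [0.2, -0.1, -0.1]
opening: 0.003
gripper_force: 0.0
```

Request:
move_arm(
  rot=[
    [0, 0, 0],
    [0, 0, 0],
    [0, 0, 0],
    [0, 0, 0],
    [0, 0, 0],
    [0, 0, 0],
    [0, 0, 0],
  ],
  linear=[
    [0, 0, 0.5],
    [0, 0, 0.8],
    [0, 0, 0.8],
    [0, 0, 0.8],
    [0, 0, 0.8],
    [0, 0, 0.4],
    [0, 0, 0],
  ],
  jaw=[0, 0, 0, 0, 0, 0, 0],
)

```text
time_s: 14.37
tcp_pos: [561.5, 201.1, 136.7]
eef_rot: [[0.144, 0.99, -0.003], [0.99, -0.144, -0.002], [-0.003, -0.003, -1.0]]
contact_force: [-0.3, -0.5, 0.4]
opening: 0.004
gripper_force: 0.0
```

```bash
cat > chk.py <<'E'
from g import *
import sys
a=np.radians(-8.2);ax=np.array([np.cos(a),np.sin(a)]);n=np.array([-ax[1],ax[0]]);C=np.array([532,-10])
p=np.array(env.sense()['tcp_pos']);print('tcp tray',(p[:2]-C)@ax,(p[:2]-C)@n,p[2])
T=np.load('pics/'+sys.argv[1])['W']
q=T.reshape(-1,3);X=(q[:,:2]-C)@ax;Y=(q[:,:2]-C)@n;Z=q[:,2]
k=(abs(X)<45)&(abs(Y)<70)&(Z>71)&(Z<100)
pl=k&(Z<85);A=np.c_[X[pl],Y[pl],np.ones(pl.sum())]
print('plate n',pl.sum(),'z med',np.median(Z[pl]),'slopes',np.linalg.lstsq(A,Z[pl],rcond=None)[0])
b=(abs(X)<60)&(abs(Y)<70)&(Z>103)&(Z<120)
if b.sum()>20:
  f=cv2.fitLine(np.c_[X[b],Y[b]].astype(np.float32),cv2.DIST_HUBER,0,.01,.01).ravel();print('bar',b.sum(),f,np.median(Z[b]),Y[b].min(),Y[b].max())
k=(abs(X)<100)&(Y>60)&(Y<200)&(Z>75)&(Z<185)
for lo in range(75,180,15):
  j=k&(Z>=lo)&(Z<lo+15)
  if j.sum()>5: print(lo,j.sum(),np.percentile(Y[j],[10,50,90]).round(1))
E
python3 - <<'E'
from h import *
save('top','t4.png');save('side','s4.png')
E
python3 chk.py t4.npz; python3 chk.py s4.npz
```

```text
tcp tray 0.3643530387503837 214.19795046929795 138.97353797359128
plate n 1407 z med 75.1879078287642 slopes [-4.70533546e-04  1.33945819e-03  7.53399815e+01]
bar 212 [ 0.00238927  0.99999714 -0.8074972  -0.7313889 ] 112.38971952651298 -47.9896290258575 47.70560370830477
75 605 [112.4 119.6 126.9]
90 576 [128.2 135.1 142.1]
105 597 [143.  150.  156.5]
120 596 [157.9 164.5 170.8]
135 458 [171.8 176.2 182.1]
tcp tray 0.3643530387503837 214.19795046929795 138.97353797359128
plate n 802 z med 74.12870164180731 slopes [-1.97325005e-03 -1.65208893e-04  7.42812933e+01]
bar 132 [ 0.00932163 -0.99995655 -0.71029645 -6.9356966 ] 110.80867780704837 -51.97086094695777 48.827776504831675
75 559 [114.4 122.  129.4]
90 547 [129.4 136.4 144.3]
105 534 [144.4 151.8 158.7]
120 526 [159.1 166.4 172.9]
135 239 [170.5 174.7 179.5]
```

View pics/s4.png

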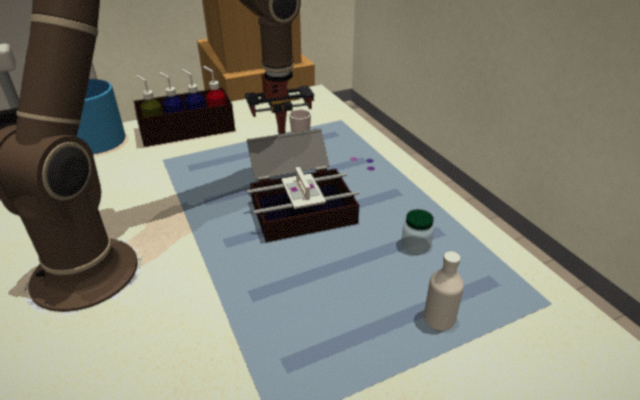

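The side view shows the carrier resting on both rods at about (302,190), and the shut fingers behind the screen at about (282,125). The depth data confirm it is level, centred and square. I'll push the screen inward.

Request:
move_arm(
  rot=[
    [0, 0, 0],
    [0, 0, 0],
    [0, 0, 0],
    [0, 0, 0],
    [0, 0, 0],
    [0, 0, 0],
    [0, 0, 0],
    [0, 0, 0],
    [0, 0, 0],
    [0, 0, 0],
    [0, 0, 0],
    [0, 0, 0],
  ],
  linear=[
    [-0.4, 0, 0],
    [-0.4, 0, 0],
    [-0.4, 0, 0],
    [-0.4, 0, 0],
    [-0.4, 0, 0],
    [-0.4, 0, 0],
    [-0.4, 0, 0],
    [-0.4, 0, 0],
    [-0.4, 0, 0],
    [-0.4, 0, 0],
    [-0.2, 0, 0],
    [0, 0, 0],
  ],
  jaw=[0, 0, 0, 0, 0, 0, 0, 0, 0, 0, 0, 0],
)

```text
time_s: 15.47
tcp_pos: [550.4, 117.6, 138.8]
eef_rot: [[0.145, 0.989, -0.001], [0.989, -0.145, -0.001], [-0.001, -0.0, -1.0]]
contact_force: [-0.9, 0.1, 0.2]
opening: 0.008
gripper_force: 0.0
```

```bash
cat > look.py <<'E'
from h import *
import sys
save('top','t%s.png'%sys.argv[1]);save('side','s%s.png'%sys.argv[1])
E
python3 look.py 5
python3 chk.py t5.npz; python3 chk.py s5.npz
```

```text
tcp tray -0.272879604357783 129.96446554571358 138.37336534336927
plate n 1405 z med 75.26058579488148 slopes [3.08303466e-03 9.71762295e-04 7.53513774e+01]
bar 212 [ 0.00492423  0.9999879  -0.7176422  -0.5574041 ] 112.07973456336323 -47.99928760704007 47.554789052040285
75 128 [ 63.4 101.1 102.1]
90 99 [101.7 102.5 103.2]
105 109 [102.9 103.7 104.5]
120 107 [104.2 104.9 105.7]
135 72 [105.6 106.3 107.2]
150 21 [106.4 106.8 107.4]
165 51 [105.9 108.4 114.5]
tcp tray -0.272879604357783 129.96446554571358 138.37336534336927
plate n 811 z med 74.08147968472049 slopes [7.21029128e-04 2.16730978e-03 7.43219323e+01]
bar 133 [ 0.01243638 -0.9999227  -0.77491826 -5.8277087 ] 110.92237449569495 -51.5611574791898 46.34281497676211
75 368 [ 99.1 101.9 104.9]
90 364 [100.9 103.9 106.8]
105 380 [101.6 104.5 107.3]
120 376 [103.2 105.9 108.5]
135 399 [104.4 107.  109.6]
150 373 [105.5 108.2 110.9]
165 317 [105.1 109.  118.1]
```

The screen is at about 1.485 rad. A push of about 8 mm more should make it upright.

Request:
move_arm(
  rot=[
    [0, 0, 0],
    [0, 0, 0],
    [0, 0, 0],
    [0, 0, 0],
    [0, 0, 0],
    [0, 0, 0],
  ],
  linear=[
    [-0.1, 0, 0],
    [-0.1, 0, 0],
    [-0.1, 0, 0],
    [-0.1, 0, 0],
    [0, 0, 0],
    [0, 0, 0],
  ],
  jaw=[0, 0, 0, 0, 0, 0],
)

```text
time_s: 16.07
tcp_pos: [549.5, 111.5, 138.7]
eef_rot: [[0.143, 0.99, -0.0], [0.99, -0.143, -0.0], [-0.0, -0.0, -1.0]]
contact_force: [0.2, 0.9, 0.1]
opening: 0.003
gripper_force: 0.4
```

Request:
move_arm(
  rot=[
    [0, 0, 0],
    [0, 0, 0],
    [0, 0, 0],
    [0, 0, 0],
    [0, 0, 0],
    [0, 0, 0],
    [0, 0, 0],
    [0, 0, 0],
    [0, 0, 0],
  ],
  linear=[
    [0.3, 0, 0],
    [0.6, 0, 0],
    [0.8, 0, 0],
    [0.8, 0, 0],
    [0, 0, -0.8],
    [0, 0, -1],
    [0, 0, -1],
    [0, 0, -0.5],
    [0, 0, 0],
  ],
  jaw=[0, 0, 0, 0, 0, 0, 0, 0, 0],
)

```text
time_s: 16.82
tcp_pos: [558.0, 163.1, 206.9]
eef_rot: [[0.141, 0.99, 0.004], [0.99, -0.141, 0.002], [0.002, 0.003, -1.0]]
contact_force: [0.8, 0.3, -0.5]
opening: 0.008
gripper_force: 0.0
```

```bash
python3 look.py 6
python3 chk.py t6.npz; python3 chk.py s6.npz; python3 g.py 0 0 0 0
```

```text
tcp tray -0.2315935778650946 174.00396773905425 204.40338432639183
plate n 1381 z med 75.15830263102285 slopes [-4.39316109e-04 -1.84531027e-03  7.53230588e+01]
bar 215 [ 0.00111266  0.9999994  -0.8811755  -0.5482061 ] 112.17396645133262 -47.98829983688603 47.743956021525264
75 98 [ 61.9  99.9 100.5]
90 76 [100.1 100.5 100.9]
105 84 [100.5 100.9 101.5]
120 82 [101.  101.5 102.1]
135 91 [101.4 101.9 102.4]
150 26 [101.  101.9 102.4]
165 405 [101.  105.2 109.5]
tcp tray -0.2315935778650946 174.00396773905425 204.40338432639183
plate n 796 z med 74.10305594541295 slopes [-2.32585803e-03  1.43807395e-03  7.42758985e+01]
bar 138 [ 0.02024115 -0.99979514 -1.02496    -7.094207  ] 110.85578554616205 -51.71129575140738 45.744200029258764
75 359 [ 98.  101.  103.6]
90 366 [ 98.8 101.5 104.1]
105 372 [ 99.2 101.9 104.5]
120 366 [ 99.9 102.5 105.4]
135 385 [ 99.9 103.  105.6]
150 360 [100.5 102.8 105.6]
165 280 [ 99.1 103.  108.2]
t 16.92 p [556.6 162.3 204.4] yaw -8.1 F [-0.1 -0.3 -0.8] open 0.005 gf 0.0 
lin units [-11.97 -26.4   10.22] rot units [-0.   -0.   -1.18]
```

View pics/s6.png

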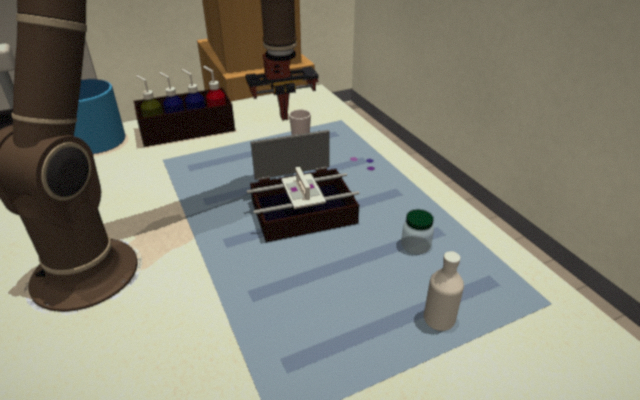

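The screen stands upright at about (290,155), measured at about 1.54 rad. The carrier is at (302,190) on the rods, and the gripper is clear at (283,100).

```bash
python3 -c "
from rig import env
print(env.hand_in())"
```

```text
the job is handed in; nothing more can be done
None
```

The job is handed in at about 17 s: the carrier lies level, square and centred on both rods, the screen stands by itself at about 1.54 rad, the bystanders were not touched, and `hand_in` returned no verdict.

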